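Clip the timer relay onto the rail of the nitrogen-tank alarm plate

TASK

The alarm plate for the nitrogen tanks lacks its timer relay: take the loose module with the round dial on top, hook its fixed lip under one edge of the rail in the free stretch between the two dark end stops, and tilt it down until its sprung foot clip snaps under the rail's other edge and it sits flat. Leave the other two loose modules where they stand.

Things in the scene. Friction and masses are not known exactly. Their poses are not given: they have to be found in the camera images.
- relay_nose (a point): Nose centre of the relay to mount: loose light-grey rail module, 0.17 kg, round dark dial on top. Nose 45 x 36 x 40 mm (x, y, z), grip it across x; this point is 20 mm above the shoulders and 55 mm above the feet. Body below 90 x 36 mm. z up; x from lip to clip, at first roughly away from the robot. The seat, a flat underside that rests on the rail, is 42 mm below; nothing hangs lower than 55 mm.
- relay_lip (a point): Tip of the relay's fixed lip, at x = -13.5, z = -47.5 mm from the nose centre, same axes. The lip grows from a foot with inner wall at x = -18.5 mm; slot between seat and lip, open to +x, 5.5 mm high at the tip, 3.5 mm at the wall. Opposite, a dark sprung clip reaches in to x = 13.5 mm; its sloped underside yields on the rail edge under 5 to 20 N from above. To hook, tilt 20 to 25 deg, lip low.
- rail_gap (a point): Point on top of a fixed steel rail, mid-width, middle of its free stretch, 33 mm above the bench. y along the rail, x across it, roughly away from the robot, z up. Rail 35 mm wide; edges are 2 mm flanges overhanging 5 mm, 25 mm clear below. Free y = -81 to 81 mm between dark end stops 28 mm high, then modules 62 mm high. Trunking at |x| 91 to 117 mm, 11 mm above the rail. Seated nose 42 mm above.
- narrow_nose (a point): Nose centre of a loose module of the same outline, only 18 mm wide in y, no dial; to be left alone. Same axes; 55 mm above the bench.
- wide_nose (a point): Nose centre of a loose module of the same outline, 54 mm wide in y, slots and no dial; to be left alone. Same axes; 55 mm above the bench.
Mind the look-alikes: they are no part of the job. Leave any purple look-alike of the part that bears relay_nose alone.

How it is judged:
On the way:
1. the relay's lip is under an edge of the rail while the relay slopes by more than 6 degrees (x of relay_lip in the frame of rail_gap between -0.0165 and 0.0165 m and z of relay_lip in the frame of rail_gap between -0.026 and -0.002 m and y of relay_lip in the frame of rail_gap between -0.081 and 0.081 m and angle between the z axis of relay_nose and the z axis of rail_gap, either way round above 0.1 rad), for 0.1 s.
At the end, for the whole second after the job is handed in: The relay is clipped on the rail in the free stretch (its centre within 66 mm of the middle of the stretch along the rail, 10 mm across it), flat on the rail within 4 degrees, its nose centre 37 to 46 mm above the rail's top, square to the rail within 10 degrees, released and at rest (z of relay_nose in the frame of rail_gap between 0.037 and 0.046 m and x of relay_nose in the frame of rail_gap between -0.01 and 0.01 m and y of relay_nose in the frame of rail_gap between -0.066 and 0.066 m and angle between the z axis of relay_nose and the z axis of rail_gap, either way round below 0.07 rad and angle between the x axis of relay_nose and the x axis of rail_gap, either way round below 0.17 rad and linear speed of relay below 0.02 m/s); the robot touches nothing.
It fails at once if one of the other two loose modules is moved by more than 30 mm (distance of any of narrow_nose, wide_nose from where it was at the start of the episode above 0.03 m).
It also fails if it takes over 38 s, if anything falls off the work surface, if the arm or the gripper's body presses on something with over 40 N, if the wrist force passes 120 N, or if a joint passes its speed limit or range.

ROBOT

A 7-joint arm with a two-finger parallel gripper is mounted at the origin on the work surface. World frame = base frame: x ahead of the robot, y to its left, z up, the work surface at z = 0. Lengths are in m, angles in rad, forces in N, time in s.
With the tool pointing down it reaches from about 0.4 to 0.85 m from the base axis. Payload 10.4 kg.
Tool frame: the origin (TCP) lies at the very end of the fingers, on their centre line; the grasp point (between the pads) lies 19 mm behind it; x points along the fingers, z is the direction in which the jaws open and shut, and the axes are right-handed (so a half turn about x gives the same grasp; the last joint's range is limited). The gripper opens to 85 mm and grips with 20 to 120 N. Pads are 22 mm wide; open, the fingers measure 114 mm over their backs; the gripper's body (76 mm by 85 mm) begins 54 mm behind the grasp point. The pads swing forward as they close: fully open they stand 13 mm farther back than shut.
Start: joints at [1.083, 0.332, -0.065, 1.46, 0.022, 1.35, -0.088], TCP at [0.28, -0.559, 0.231] pointing down, gripper open.
Joint ranges: [-2.6, 2.6], [-0.5, 2.12], [-1.47, 1.34], [0.16, 2.42], [-1.27, 4.41], [0.06, 2.06], [-2.6, 2.6]. Speed limits (rad/s): [2.22, 2.22, 2.79, 2.79, 3.14, 3.14, 3.14].

INTERFACE

Orientations are given as a unit quaternion [x, y, z, w].
In Python, from workcell import readout, camera, manip gives the robot as it stands.
- The arm moves only by the shell command python3 -m inch 'ROWS' [FORCE]. ROWS is JSON, a list of rows, each a list of 3 entries, a list of its own where there are three numbers: the turn, a rotation vector about the tool's x, y, z in degrees, then the shift along the tool's x, y, z in mm, then the closure, from 0 (fully open) to 1 (shut). In form: [[[wx, wy, wz], [dx, dy, dz], hand], ...]. A call has 1 to 10 rows; each row is the pose to reach, as a shift and turn from the pose measured when the call began, along the tool's axes at that moment; what a row does not reach only later rows make up. A row lasts 1/8 s, in which the tool goes at most 62.5 mm and 10.7 degrees, less where a joint would pass 70% of its speed; a pose out of reach is approached as far as the arm can. A call with a gripper value outside its range is refused whole. The fingers move at their own pace and stop on an object; FORCE is the grip in N (left out, the last holds). Time passes only in rows, so rows that repeat a pose let the fingers close. It gives the time, the measured TCP pose, the force and the opening at its end, in the units of the state.
- readout.get_obs(): the state, without advancing time (a new reading comes with each control period).
- camera(name): name is "scene" or "top" or "wrist"; returns a dict with "pixels" (480x640x3 uint8, red, green, blue), "range_z" (480x640 float32, m along the optical axis (not along the pixel's ray), 0 where there is no reading), "intrinsics" (3x3 intrinsics, pixels), "dist" ([k1, k2, p1, p2, k3] as OpenCV has them; the pictures are not rectified), "extrinsics" (4x4, takes a point from world to camera coordinates); the wrist camera has in their place "T_tool_cam" (4x4, takes a point from camera to tool coordinates, whose origin is the TCP and whose axes are the tool frame's). Camera axes: x right, y down, z forward; pixel columns grow to the right and rows downward; lengths in m; the calibration is good to about 2 mm. A picture is of the moment at which its call begins: read the wrist's pose just before it.
- manip.hand_in(): hands the job in, once; it reports no verdict.
The state is a dict: "clock": time; "joint_pos": joint angles; "joint_velocities": joint speeds; "tau": joint torques, N m; "position": TCP position; "ee_rot": TCP orientation; "ft_force": force on the tool from outside, world axes, zero at the start; "torque": the same for the moment, N m; "grip_width": opening from 0.0 (shut) to 1.0 (fully open).
Only numpy, scipy, OpenCV 4.12 (cv2) and the standard library are available. Lean on these libraries where they do the work, as an engineer would, in place of code of your own. Each camera call takes 0.05 s, during which the arm holds its last target.

## Working session

There is one attempt and no reset: what is moved stays moved. The work goes in short steps, Python scripts to look and compute and a shell command to move; the robot and the scene stay as the last step left them, time stands still between calls to the robot, and variables do not carry over. Pictures are saved under pics/ and viewed, and the job is handed in when it is done.

```bash
mkdir -p pics; ls; python3 - <<'E'
from workcell import readout,camera
import cv2,numpy as np
print(readout.get_obs())
for n in ("scene","top","wrist"):
    c=camera(n); cv2.imwrite(f"pics/{n}0.png",c["pixels"][:,:,::-1]); np.savez(f"pics/{n}0.npz",**c)
    print(n,c["intrinsics"],c["dist"],c.get("extrinsics",c.get("T_tool_cam")))
E
```

```text
pics
{'clock': 0.0, 'joint_pos': array([ 1.08342142,  0.33283909, -0.0647191 ,  1.46093045,  0.02155448,
        1.34987193, -0.08854836]), 'joint_velocities': array([ 0.00137218,  0.00023583, -0.00124322,  0.00049207,  0.00115272,
       -0.00172719,  0.00040007]), 'tau': array([-2.83713043e-04, -6.25433135e+01,  4.91910393e-02, -3.91610205e+01,
        1.63045147e-02,  9.74198570e-03, -1.10213176e-05]), 'position': array([ 0.27999602, -0.55836765,  0.23054162]), 'ee_rot': array([ 0.37166302,  0.60211676, -0.37116645,  0.60129649]), 'ft_force': array([ 0.72220453, -0.54231503,  0.06463289]), 'torque': array([ 0.03943964, -0.00981244,  0.06889888]), 'grip_width': 0.9991767537111129}
scene [[482.1730349    0.         316.31711425]
 [  0.         482.1730349  230.85737874]
 [  0.           0.           1.        ]] [-0.03913233  0.          0.          0.          0.        ] [[ 0.87814096  0.47828628 -0.01052095 -0.48353394]
 [ 0.25195731 -0.48106845 -0.83969677 -0.10001881]
 [-0.40667674  0.73472129 -0.54295363  1.18224474]
 [ 0.          0.          0.          1.        ]]
top [[49
[... 153 characters left out ...]
        0.          0.        ] [[-0.00695707 -0.99995177 -0.00693214 -0.042903  ]
 [-0.99340244  0.00770473 -0.11442128  0.57070984]
 [ 0.11446918  0.00609037 -0.99340813  0.91051892]
 [ 0.          0.          0.          1.        ]]
wrist [[334.03602447   0.         320.24442461]
 [  0.         334.03602447 238.84046585]
 [  0.           0.           1.        ]] [-0.00107227  0.          0.          0.          0.        ] [[ 4.34144152e-04 -3.27303116e-01  9.44919299e-01 -1.43901732e-01]
 [ 5.40703547e-04 -9.44919173e-01 -3.27303321e-01  8.39475960e-02]
 [ 9.99999760e-01  6.53018040e-04 -2.33257177e-04 -2.36260971e-05]
 [ 0.00000000e+00  0.00000000e+00  0.00000000e+00  1.00000000e+00]]
```

View pics/top0.png

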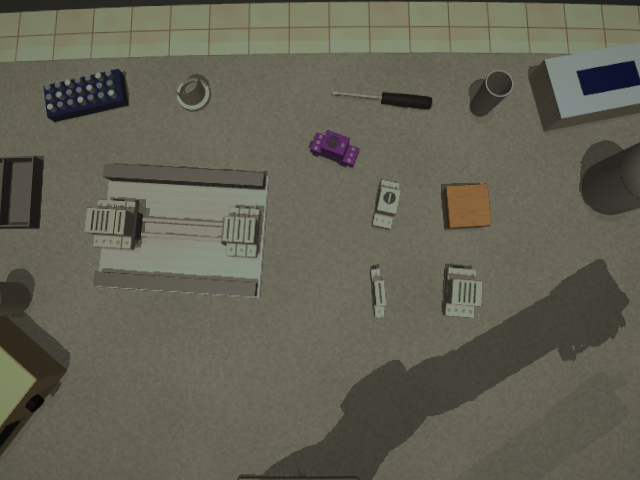

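View pics/scene0.png

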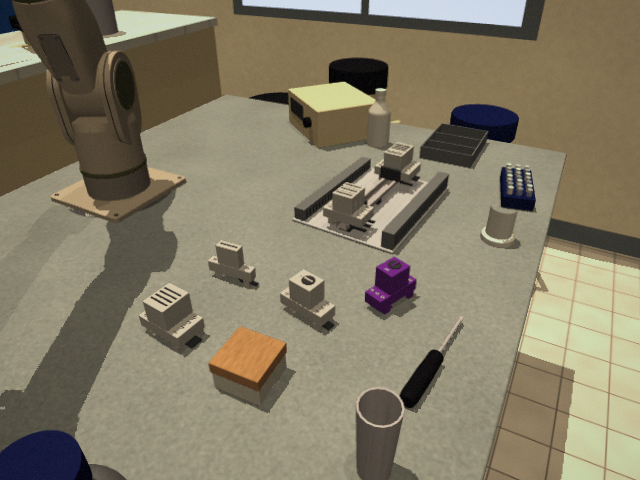

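```bash
cat > h.py <<'E'
import numpy as np,cv2
from scipy.spatial.transform import Rotation as R
def cloud(c,T=None):
    K=c["intrinsics"];h,w=c["range_z"].shape
    u,v=np.meshgrid(np.arange(w),np.arange(h))
    p=cv2.undistortPoints(np.stack([u,v],-1).reshape(-1,1,2).astype(np.float64),K,c["dist"]).reshape(h,w,2)
    z=c["range_z"].astype(float)
    P=np.dstack([p[...,0]*z,p[...,1]*z,z])
    if T is None: T=np.linalg.inv(c["extrinsics"])
    Q=P@T[:3,:3].T+T[:3,3]; Q[z==0]=np.nan
    return Q
def tool(o):
    T=np.eye(4);T[:3,:3]=R.from_quat(o["ee_rot"]).as_matrix();T[:3,3]=o["position"];return T
def rect(P):
    r=cv2.minAreaRect((P[:,:2]*1000).astype(np.float32));return r
E
python3 - <<'E'
from h import *
c=dict(np.load("pics/top0.npz"));Q=cloud(c)
for nm,(u0,v0,u1,v1) in dict(relay=(365,170,410,240),narrow=(362,255,392,325),wide=(435,255,492,325)).items():
    q=Q[v0:v1,u0:u1].reshape(-1,3)
    for lo,hi in((.068,.085),(.02,.085)):
        s=q[(q[:,2]>lo)&(q[:,2]<hi)]
        print(nm,lo,len(s),np.median(s,0).round(4),rect(s))
q=Q[165:300,80:280].reshape(-1,3)
print(np.histogram(q[:,2],bins=np.arange(-.01,.13,.004)))
q=Q[205:255,145:220]
for v in range(0,50,2): print(v+205,q[v,[10,35,60]].round(4).tolist())
E
python3 - <<'E'
import cv2
a=cv2.imread("pics/top0.png")
cv2.imwrite("pics/top0a.png",cv2.resize(a[160:300,75:275],None,fx=4,fy=4,interpolation=3))
E
```

```text
relay 0.068 495 [ 0.6248 -0.1695  0.0753] ((625.1151733398438, -170.2772674560547), (36.460025787353516, 45.5432243347168), 77.12348937988281)
relay 0.02 982 [ 0.6176 -0.1677  0.0698] ((625.0353393554688, -170.10440063476562), (36.603572845458984, 90.27709197998047), 77.64800262451172)
narrow 0.068 251 [ 0.4576 -0.1501  0.0749] ((458.1047058105469, -150.7296142578125), (42.71876907348633, 18.30215072631836), 3.581383228302002)
narrow 0.02 556 [ 0.4576 -0.1494  0.047 ] ((458.3306579589844, -150.6680450439453), (88.29228210449219, 18.531871795654297), 4.0024518966674805)
wide 0.068 769 [ 0.4577 -0.3059  0.0753] ((457.888671875, -307.1714172363281), (53.93943786621094, 45.39552688598633), 84.31256103515625)
wide 0.02 1621 [ 0.4576 -0.3023  0.0549] ((457.87615966796875, -306.9521484375), (54.17312240600586, 90.98929595947266), 84.78275299072266)
(array([   1,  782, 4764, 5726, 4959,  166,  359,  665,  156,  166, 1575,
       1415,  393, 1687,  314,  435,  999,  193,   84,   48,   36,   38,
         38,   29,   51,  513, 1242,   43,    0,    0,    0,    0,    0,
          0]), array([-0.0
[... 1638 characters left out ...]
 0.221, 0.0308], [0.5646, 0.1722, 0.034]]
239 [[0.5643, 0.2774, 0.0072], [0.5641, 0.2283, 0.0057], [0.5609, 0.1723, 0.0334]]
241 [[0.5604, 0.2774, 0.0068], [0.5603, 0.2283, 0.0052], [0.5595, 0.1781, 0.0088]]
243 [[0.5564, 0.2771, 0.0075], [0.5563, 0.2282, 0.0053], [0.556, 0.1789, 0.0054]]
245 [[0.5527, 0.2775, 0.0058], [0.5527, 0.2291, 0.0018], [0.552, 0.1786, 0.0061]]
247 [[0.5488, 0.2776, 0.0051], [0.5483, 0.2275, 0.0071], [0.5479, 0.1781, 0.0078]]
249 [[0.5448, 0.2773, 0.0057], [0.5442, 0.2265, 0.0101], [0.544, 0.1779, 0.0084]]
251 [[0.5411, 0.2779, 0.0036], [0.5405, 0.2272, 0.0073], [0.5405, 0.1791, 0.0032]]
253 [[0.5367, 0.2758, 0.0096], [0.5368, 0.228, 0.0042], [0.5363, 0.1781, 0.007]]
```

View pics/top0a.png

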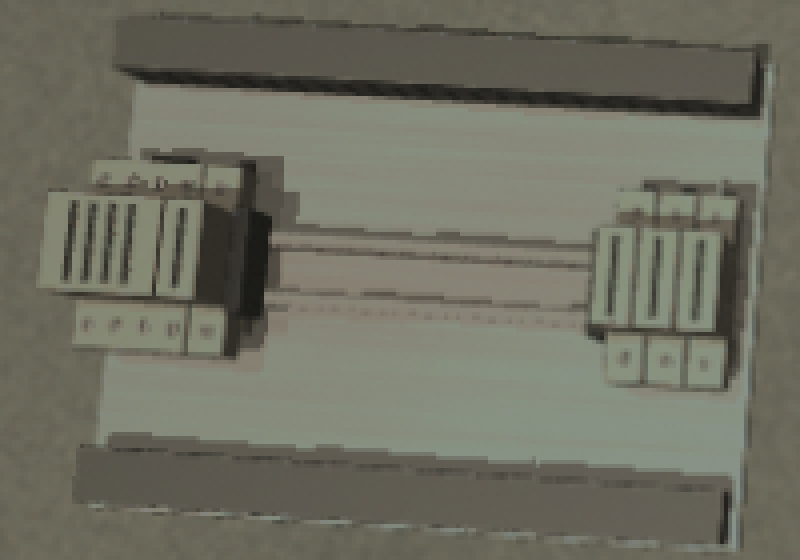

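View pics/wrist0.png

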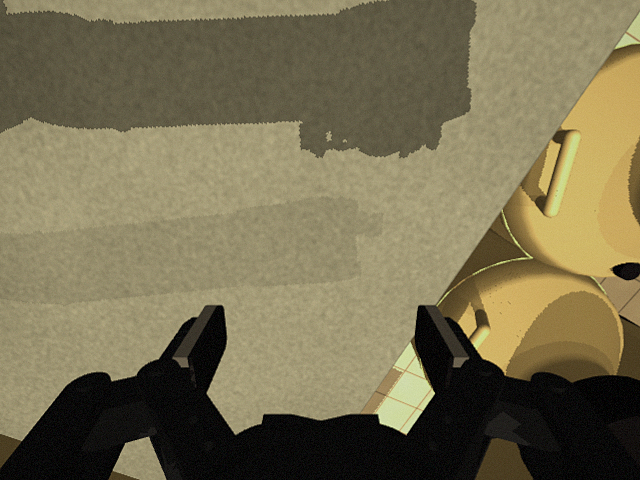

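```bash
python3 - <<'E'
from h import *
c=dict(np.load("pics/top0.npz"));Q=cloud(c)
q=Q[165:300,80:280].reshape(-1,3)
s=q[(abs(q[:,2]-.033)<.004)&(q[:,1]>.148)&(q[:,1]<.29)&(abs(q[:,0]-.583)<.025)]
print(len(s),rect(s)); 
for side in(1,-1):
    t=s[(s[:,0]-.5825)*side>0]; print(np.polyfit(t[:,1]-.22,t[:,0],1),t[:,2].mean())
s=q[(abs(q[:,2]-.044)<.003)]
for side in(1,-1):
    t=s[(s[:,0]-.5825)*side>.07]; print('trunk',len(t),rect(t),np.polyfit(t[:,1]-.22,t[:,0],1))
# end stops: z ~ .061
s=q[(q[:,2]>.05)&(q[:,2]<.068)&(abs(q[:,0]-.583)<.03)]
print(np.histogram(s[:,1],bins=np.arange(.08,.4,.01)))
c=dict(np.load("pics/scene0.npz"));Q=cloud(c).reshape(-1,3)
for nm,ce in dict(relay=(.625,-.170),narrow=(.458,-.15)).items():
    s=Q[(np.hypot(Q[:,0]-ce[0],Q[:,1]-ce[1])<.05)]
    s=s[(s[:,2]>.071)&(s[:,2]<.082)]; print('scene',nm,len(s),rect(s),s[:,2].mean())
s=Q[(abs(Q[:,2]-.033)<.003)&(Q[:,1]>.155)&(Q[:,1]<.28)&(abs(Q[:,0]-.583)<.025)]
for side in(1,-1):
    t=s[(s[:,0]-.5825)*side>0]; print('scene rail',len(t),np.polyfit(t[:,1]-.22,t[:,0],1),t[:,2].mean())
s=Q[(Q[:,2]>.055)&(Q[:,2]<.068)&(abs(Q[:,0]-.583)<.03)&(Q[:,1]>.05)]
print(np.histogram(s[:,1],bins=np.arange(.08,.4,.01)))
E
```

```text
515 ((579.8339233398438, 219.42149353027344), (142.62344360351562, 35.41847229003906), 85.85061645507812)
[0.07202992 0.59405439] 0.03283486075196062
[0.0696072  0.56536461] 0.03294585867024687
trunk 1988 ((684.5239868164062, 216.7291259765625), (309.32373046875, 27.104867935180664), 85.70861053466797) [0.07275678 0.68428983]Traceback (most recent call last):
  File "<stdin>", line 10, in <module>
    raise TypeError("expected non-empty vector for x")
TypeError: expected non-empty vector for x
```

```bash
python3 - <<'E'
from h import *
a=-0.0713; 
def rl(P): # rail frame approx origin (.5797,.22)
    c,s=np.cos(a),np.sin(a); d=P[:,:2]-[.5797,.22]
    return np.c_[d[:,0]*c+d[:,1]*s,-d[:,0]*s+d[:,1]*c,P[:,2]]
for n in("top","scene"):
    c=dict(np.load(f"pics/{n}0.npz"));Q=rl(cloud(c).reshape(-1,3)[~np.isnan(cloud(c).reshape(-1,3)[:,0])])
    s=Q[(abs(Q[:,2]-.033)<.003)&(abs(Q[:,1])<.065)&(abs(Q[:,0])<.025)]
    for side in(1,-1):
        t=s[s[:,0]*side>0]; print(n,len(t),np.percentile(t[:,0],[1,10,50,90,99]).round(4),t[:,2].mean())
    t=Q[(abs(Q[:,2]-.044)<.004)&(abs(Q[:,1])<.14)]
    for side in(1,-1):
        u=t[(t[:,0]*side>.08)&(t[:,0]*side<.13)];print('trunk',len(u),u[:,0].min(),u[:,0].max(),np.percentile(u[:,0],[2,98]))
    for lo,hi in((.04,.055),(.055,.065)):
        t=Q[(Q[:,2]>lo)&(Q[:,2]<hi)&(abs(Q[:,0])<.02)]
        for side in(1,-1):
            u=t[(t[:,1]*side>.05)&(t[:,1]*side<.13)];print('stop',lo,len(u),np.sort(abs(u[:,1]))[:12].round(4))
    for nm,ce in dict(relay=(.625,-.170)).items():
        P=cloud(c).reshape(-1,3); s=P[(np.hypot(P[:,0]-ce[0],P[:,1]-ce[1])<.05)]
        s=s[(s[:,2]>.071)&(s[:,2]<.082)]; print(nm,len(s),rect(s),s[:,2].mean())
E
```

```text
top 218 [0.011  0.0116 0.0144 0.017  0.0178] 0.03292749981198545
top 225 [-0.0174 -0.0169 -0.0144 -0.0117 -0.0109] 0.03303850509355333
trunk 1946 0.0907238851157073 0.11869898349606671 [0.09170735 0.11710652]
trunk 1 -0.09923296453084085 -0.09923296453084085 [-0.09923296 -0.09923296]
stop 0.04 58 [0.0755 0.0756 0.0756 0.0758 0.0758 0.0758 0.0759 0.0759 0.0761 0.0761
 0.0761 0.0761]
stop 0.04 0 []
stop 0.055 145 [0.0759 0.076  0.076  0.076  0.0761 0.0761 0.0763 0.0764 0.0764 0.0764
 0.0765 0.0766]
stop 0.055 15 [0.0863 0.0863 0.0864 0.0866 0.0869 0.0869 0.087  0.0871 0.0872 0.0872
 0.0873 0.0874]
relay 481 ((625.1278076171875, -170.2801513671875), (36.460025787353516, 45.517330169677734), 77.12348937988281) 0.0753850204908027
scene 87 [0.0123 0.0128 0.0159 0.0186 0.0196] 0.03389231527864496
scene 73 [-0.0171 -0.0155 -0.0117 -0.0099 -0.0088] 0.03345783262705701
trunk 838 0.09119212125301619 0.1191747356583371 [0.0927284  0.11851424]Traceback (most recent call last):
  File "<stdin>", line 13, in <module>
    return umr_minimum(a, axis, None, out, keepdims, initial, where)
ValueError: zero-size array to reduction operation minimum which has no identity
```

```bash
cat >> h.py <<'E'
def tgt(p,yaw,pitch=0,flip=1):
    # relay-frame Rz(yaw)*Ry(pitch); tool x=-z_r, tool z=flip*x_r   (deg); pitch<0: lip low
    M=(R.from_euler('z',yaw,degrees=True)*R.from_euler('y',pitch,degrees=True)).as_matrix()
    X=-M[:,2];Z=flip*M[:,0];Y=np.cross(Z,X)
    T=np.eye(4);T[:3,:3]=np.c_[X,Y,Z];T[:3,3]=p;return T
def row(T,o=None):
    if o is None:
        from workcell import readout; o=readout.get_obs()
    D=np.linalg.inv(tool(o))@T
    return (np.degrees(R.from_matrix(D[:3,:3]).as_rotvec()).round(2).tolist(),(D[:3,3]*1000).round(1).tolist())
E
python3 - <<'E'
from h import *
from workcell import readout
o=readout.get_obs();print(tool(o).round(3))
for f in(1,-1): print(row(tgt([.625,-.170,.20],-12.6,0,f)))
E
```

```text
[[-0.001  0.894  0.448  0.28 ]
 [ 0.001  0.448 -0.894 -0.558]
 [-1.    -0.    -0.001  0.231]
 [ 0.     0.     0.     1.   ]]
([-50.77, -0.06, -0.03], [30.9, 482.5, -192.6])
([129.23, -0.03, 0.07], [30.9, 482.5, -192.6])
```

```bash
python3 -m inch '[[[-51,0,0],[31,482,-193],0],[[-51,0,0],[31,482,-193],0],[[-51,0,0],[31,482,-193],0],[[-51,0,0],[31,482,-193],0],[[-51,0,0],[31,482,-193],0],[[-51,0,0],[31,482,-193],0],[[-51,0,0],[31,482,-193],0],[[-51,0,0],[31,482,-193],0],[[-51,0,0],[31,482,-193],0],[[-51,0,0],[31,482,-193],0]]' 80; python3 - <<'E'
from h import *
from workcell import readout,camera
o=readout.get_obs();print(o["clock"],tool(o).round(3))
c=camera("wrist");cv2.imwrite("pics/w1.png",c["pixels"][:,:,::-1])
P=cloud(c,tool(o)@c["T_tool_cam"]).reshape(-1,3)
s=P[(np.hypot(P[:,0]-.625,P[:,1]+.17)<.06)]
for lo in(.07,.03):
  t=s[(s[:,2]>lo)&(s[:,2]<.082)]
  print(len(t),rect(t),np.percentile(t[:,2],[5,50,95]))
E
```

```text
clock: 1.4
position: [0.6247, -0.1684, 0.1992]
ee_rot: [0.076, 0.704, -0.075, 0.703]
ft_force: [-0.2, -0.7, 0.4]
grip_width: 0.997
1.4 [[-0.001  0.212  0.977  0.625]
 [ 0.002  0.977 -0.212 -0.168]
 [-1.     0.001 -0.002  0.199]
 [ 0.     0.     0.     1.   ]]
2226 ((626.2528076171875, -170.45343017578125), (35.90213394165039, 45.17599105834961), 77.63513946533203) [0.07468429 0.07637807 0.07857391]
4262 ((626.1190185546875, -170.3505401611328), (36.022220611572266, 90.1911392211914), 77.66661071777344) [0.0351132  0.07456583 0.07805326]
```

View pics/w1.png

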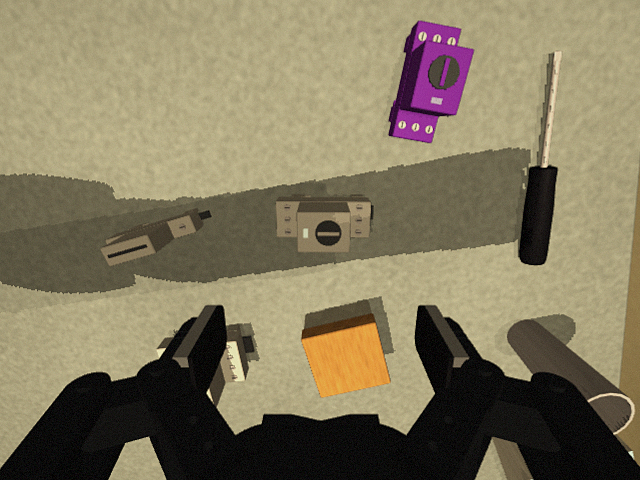

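```bash
python3 - <<'E'
from h import *
print(row(tgt([.6256,-.1704,.07],-12.4,0,1)),row(tgt([.6256,-.1704,.037],-12.4,0,1)))
E
```

```text
([0.03, -0.09, -0.01], [129.5, 0.4, 1.8]) ([0.03, -0.09, -0.01], [162.5, 0.4, 1.8])
```

```bash
python3 -m inch '[[[0,0,0],[60,0.4,1.8],0],[[0,0,0],[120,0.4,1.8],0],[[0,0,0],[150,0.4,1.8],0],[[0,0,0],[162.5,0.4,1.8],0],[[0,0,0],[162.5,0.4,1.8],0]]' 80; python3 - <<'E'
from h import *
print(row(tgt([.6256,-.1704,.037],-12.4,0,1)))
E
```

```text
clock: 2.08
position: [0.6251, -0.1718, 0.0373]
ee_rot: [0.077, 0.704, -0.077, 0.702]
ft_force: [0.4, -0.1, 0.9]
grip_width: 0.998
([-0.07, -0.1, 0.02], [0.3, 1.5, 0.1])
```

```bash
python3 -m inch '[[[0,0,0],[0,1,0],0.3],[[0,0,0],[0,1,0],0.6],[[0,0,0],[0,1,0],1],[[0,0,0],[0,1,0],1],[[0,0,0],[0,1,0],1],[[0,0,0],[0,1,0],1]]' 80;  python3 - <<'E'
from h import *
from workcell import readout,camera
o=readout.get_obs();print(o["ft_force"],o["grip_width"],tool(o).round(4))
c=camera("wrist");cv2.imwrite("pics/w2.png",c["pixels"][:,:,::-1])
E
```

```text
clock: 2.82
position: [0.6263, -0.1712, 0.0389]
ee_rot: [0.077, 0.703, -0.077, 0.703]
ft_force: [-1.1, -0.1, 6.3]
grip_width: 0.517
[-1.14744626 -0.05108602  6.32710212] 0.5170557080755736 [[ 6.000e-04  2.160e-01  9.764e-01  6.263e-01]
 [-8.000e-04  9.764e-01 -2.160e-01 -1.712e-01]
 [-1.000e+00 -7.000e-04  7.000e-04  3.890e-02]
 [ 0.000e+00  0.000e+00  0.000e+00  1.000e+00]]
```

View pics/w2.png

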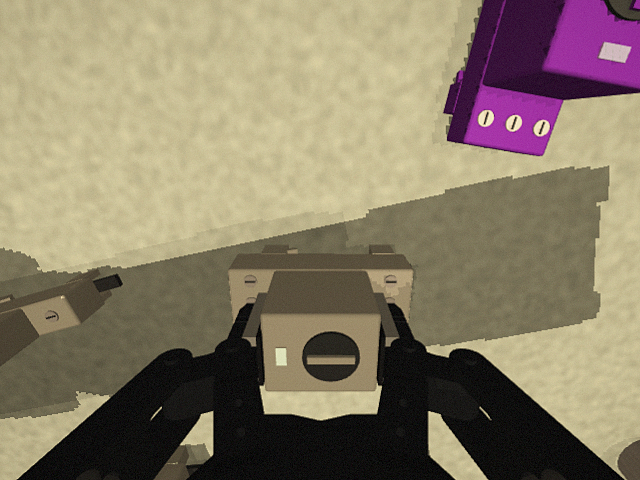

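```bash
cat >> h.py <<'E'
O=np.array([.5795,.2147,.033]);YAW=-4.1;OFF=.0161
def relT(nx,ny,nz,pitch):  # nose pos in rail frame mm -> tool pose
    Rr=R.from_euler('z',YAW,degrees=True).as_matrix()
    N=O+Rr@(np.array([nx,ny,nz])/1000)
    T=tgt(N,YAW,pitch); T[:3,3]=N+OFF*T[:3,0]; return T
def where(o):
    Rr=R.from_euler('z',YAW,degrees=True).as_matrix();T=tool(o)
    N=T[:3,3]-OFF*T[:3,0]; M=Rr.T@T[:3,:3]
    Z=-M[:,0];X=M[:,2]
    p=Rr.T@(N-O)*1000; lip=p+(-13.5*X-47.5*Z)
    return dict(N=p.round(2),lip=lip.round(2),pitch=np.degrees(np.arctan2(Z[0],Z[2])).round(2),roll=np.degrees(np.arctan2(-Z[1],Z[2])).round(2),yaw=np.degrees(np.arctan2(X[1],X[0])).round(2),f=(Rr.T@o["ft_force"]).round(1),tq=(Rr.T@o["torque"]).round(2),t=o["clock"],g=round(o["grip_width"],3))
E
python3 -m inch '[[[0,0,0],[-50,0,0],1],[[0,0,0],[-100,0,0],1],[[0,0,0],[-150,0,0],1],[[0,0,0],[-150,0,0],1]]' 80;  python3 - <<'E'
from h import *
from workcell import readout,camera
o=readout.get_obs();print(where(o))
c=camera("wrist");cv2.imwrite("pics/w3.png",c["pixels"][:,:,::-1])
print(row(relT(-33,0,130,-24)),row(relT(-33,0,70,-24)))
E
```

```text
clock: 3.38
position: [0.6285, -0.1712, 0.1941]
ee_rot: [0.076, 0.7, -0.077, 0.706]
ft_force: [0.3, -0.3, -1.9]
grip_width: 0.519
{'N': array([  76.29, -381.39,  177.17]), 'lip': array([  63.34, -379.53,  129.55]), 'pitch': np.float64(-0.49), 'roll': np.float64(-0.13), 'yaw': np.float64(-8.37), 'f': array([ 0.3, -0.2, -1.9]), 'tq': array([-0.03, -0.03,  0.04]), 't': 3.375, 'g': 0.519}
([-8.23, -23.71, 1.83], [41.6, 362.6, -156.2]) ([-8.23, -23.71, 1.83], [101.6, 362.7, -156.4])
```

View pics/w3.png

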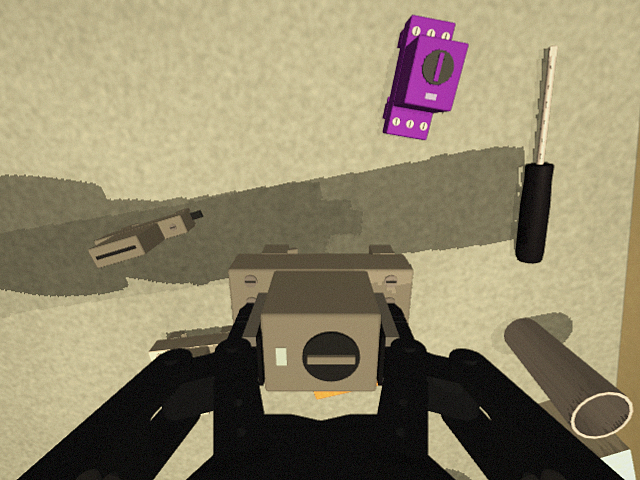

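```bash
python3 -m inch '[[[-3,-7,0.5],[14,60,-26],1],[[-8.2,-23.7,1.8],[42,120,-80],1],[[-8.2,-23.7,1.8],[42,180,-156],1],[[-8.2,-23.7,1.8],[42,240,-156],1],[[-8.2,-23.7,1.8],[42,300,-156],1],[[-8.2,-23.7,1.8],[42,362.6,-156],1],[[-8.2,-23.7,1.8],[42,362.6,-156],1],[[-8.2,-23.7,1.8],[42,362.6,-156],1],[[-8.2,-23.7,1.8],[42,362.6,-156],1]]' 80;  python3 - <<'E'
from h import *
from workcell import readout,camera
o=readout.get_obs();print(where(o))
c=camera("wrist");cv2.imwrite("pics/w4.png",c["pixels"][:,:,::-1]);np.savez("pics/w4.npz",T=tool(o),**c)
P=cloud(c,tool(o)@c["T_tool_cam"]).reshape(-1,3);P=P[~np.isnan(P[:,0])]
Rr=R.from_euler('z',YAW,degrees=True).as_matrix()
Q=(P-O)@Rr*1000
for y0 in(-70,-50,30,50):
  s=Q[(abs(Q[:,2])<4)&(abs(Q[:,0])<25)&(Q[:,1]>y0)&(Q[:,1]<y0+20)]
  for sd in(1,-1):
    t=s[s[:,0]*sd>0]
    if len(t): print(y0,sd,len(t),np.percentile(t[:,0],[2,50,98]).round(1),np.median(t[:,2]))
c=camera("scene");cv2.imwrite("pics/s4.png",c["pixels"][:,:,::-1])
E
```

```text
clock: 4.55
position: [0.5524, 0.2157, 0.1464]
ee_rot: [0.019, 0.545, -0.031, 0.837]
ft_force: [0.3, -0.4, -1.4]
grip_width: 0.513
{'N': array([-33.61,  -0.88, 128.11]), 'lip': array([-26.76,  -0.96,  79.21]), 'pitch': np.float64(-23.84), 'roll': np.float64(-0.1), 'yaw': np.float64(0.01), 'f': array([ 0.3, -0.4, -1.4]), 'tq': array([ 0.02,  0.54, -0.04]), 't': 4.55, 'g': 0.513}
30 1 248 [11.6 14.3 18.1] 0.9394616281579726
30 -1 226 [-16.6 -13.6 -10.2] 1.1961404645037532
50 1 275 [11.7 14.2 18.3] 0.851378529341279
50 -1 248 [-16.6 -13.5 -10.2] 1.1247875098288618
```

View pics/w4.png

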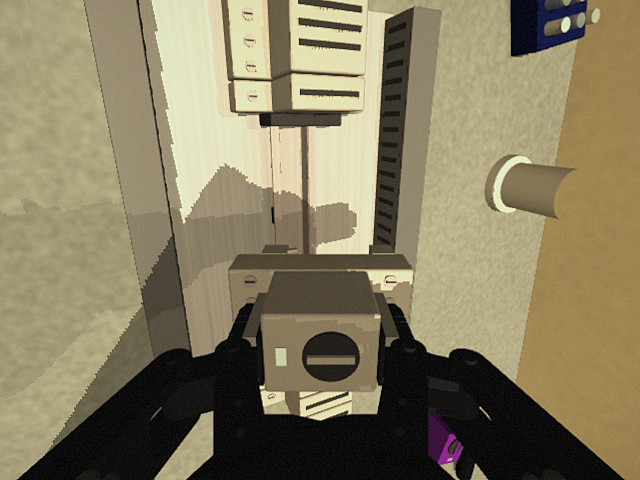

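View pics/s4.png

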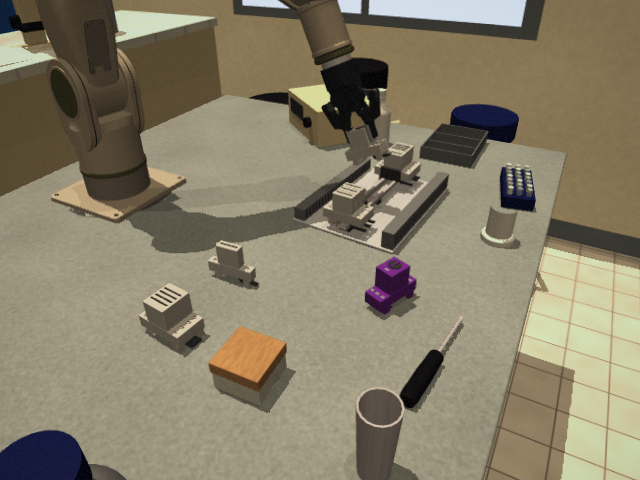

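```bash
sed -i 's/O=np.array(\[.5795/O=np.array([.5801/' h.py; python3 - <<'E'
from h import *
print(row(relT(-33,0,80,-24)),row(relT(-33,0,56,-24)))
E
```

```text
([-0.09, -0.07, 0.13], [44.9, 1.9, -19.3]) ([-0.09, -0.07, 0.13], [66.8, 1.9, -29.0])
```

```bash
python3 -m inch '[[[0,0,0],[45,1.9,-19.3],1],[[0,0,0],[60,1.9,-26],1],[[0,0,0],[66.8,1.9,-29],1],[[0,0,0],[66.8,1.9,-29],1],[[0,0,0],[66.8,1.9,-29],1]]' 80; python3 - <<'E'
from h import *
from workcell import readout
print(where(readout.get_obs()))
print(row(relT(-33,0,46.4,-24)),row(relT(-24,0,46.4,-24)))
E
```

```text
clock: 5.28
position: [0.5544, 0.2166, 0.0754]
ee_rot: [0.02, 0.544, -0.031, 0.838]
ft_force: [0.5, -0.8, -1.1]
grip_width: 0.515
{'N': array([-3.233e+01,  4.000e-02,  5.713e+01]), 'lip': array([-25.33,  -0.03,   8.25]), 'pitch': np.float64(-24.01), 'roll': np.float64(-0.13), 'yaw': np.float64(-0.13), 'f': array([ 0.6, -0.8, -1.1]), 'tq': array([0.02, 0.53, 0.06]), 't': 5.275, 'g': 0.515}
([-0.12, 0.01, 0.12], [9.5, -0.0, -5.0]) ([-0.12, 0.01, 0.12], [13.2, 0.0, 3.2])
```

```bash
python3 -m inch '[[[0,0,0],[6,0,-3.2],1],[[0,0,0],[9.8,0,-5.2],1],[[0,0,0],[9.8,0,-5.2],1],[[0,0,0],[9.8,0,-5.2],1]]' 80; python3 - <<'E'
from h import *
from workcell import readout,camera
print(where(readout.get_obs()))
print(row(relT(-33,0,46.4,-24)),row(relT(-24,0,46.4,-24)))
c=camera("scene");cv2.imwrite("pics/s5.png",cv2.resize(c["pixels"][120:250,280:460,::-1],None,fx=4,fy=4,interpolation=3))
E
```

```text
clock: 5.78
position: [0.5536, 0.2167, 0.0644]
ee_rot: [0.02, 0.544, -0.031, 0.838]
ft_force: [0.3, -0.5, -1.4]
grip_width: 0.514
{'N': array([-33.1 ,   0.11,  46.07]), 'lip': array([-26.11,   0.04,  -2.81]), 'pitch': np.float64(-24.01), 'roll': np.float64(-0.13), 'yaw': np.float64(-0.13), 'f': array([ 0.3, -0.5, -1.4]), 'tq': array([0.  , 0.55, 0.04]), 't': 5.775, 'g': 0.514}
([-0.12, 0.01, 0.11], [-0.3, -0.1, 0.2]) ([-0.12, 0.01, 0.11], [3.4, -0.0, 8.4])
```

View pics/s5.png

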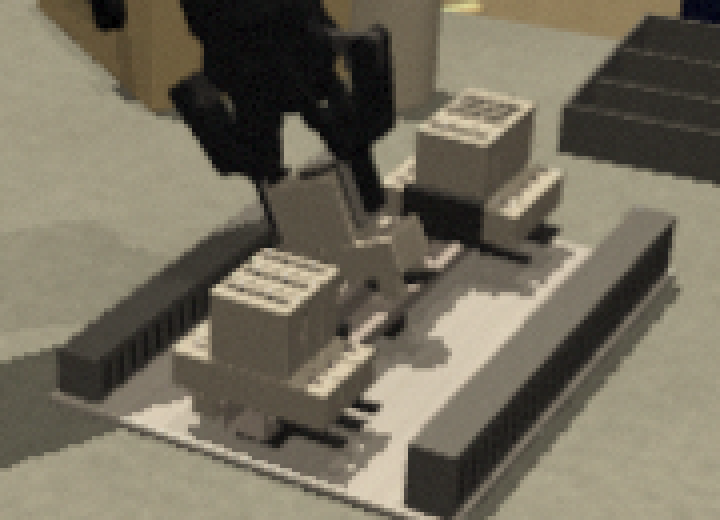

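```bash
python3 -m inch '[[[0,0,0],[1,0,2.3],1],[[0,0,0],[2,0,4.6],1],[[0,0,0],[2.9,0,6.4],1],[[0,0,0],[3.3,0,7.3],1],[[0,0,0],[3.3,0,7.3],1]]' 80; python3 - <<'E'
from h import *
from workcell import readout,camera
print(where(readout.get_obs()))
print(row(relT(-20,0,46.4,-24)))
E
```

```text
clock: 6.45
position: [0.5617, 0.2161, 0.0644]
ee_rot: [0.02, 0.544, -0.031, 0.838]
ft_force: [0.3, 0.3, -1.5]
grip_width: 0.518
{'N': array([-25.01,   0.09,  46.06]), 'lip': array([-18.02,   0.03,  -2.82]), 'pitch': np.float64(-24.01), 'roll': np.float64(-0.12), 'yaw': np.float64(-0.14), 'f': array([ 0.3,  0.4, -1.5]), 'tq': array([-0.  ,  0.57,  0.02]), 't': 6.45, 'g': 0.518}
([-0.12, 0.01, 0.11], [1.7, -0.0, 4.7])
```

```bash
python3 -m inch '[[[0,0,0],[0.6,0,1.4],1],[[0,0,0],[1.2,0,2.7],1],[[0,0,0],[1.2,0,2.7],1]]' 80; python3 - <<'E'
from h import *
from workcell import readout,camera
print(where(readout.get_obs()))
E
python3 -m inch '[[[0,0,0],[0.5,0,1],1],[[0,0,0],[0.8,0,1.8],1],[[0,0,0],[0.8,0,1.8],1]]' 80; python3 - <<'E'
from h import *
from workcell import readout,camera
print(where(readout.get_obs()))
E
```

```text
clock: 6.82
position: [0.5647, 0.2158, 0.0643]
ee_rot: [0.02, 0.544, -0.031, 0.838]
ft_force: [-0.9, 0.2, -2.1]
grip_width: 0.517
{'N': array([-2.196e+01,  2.000e-02,  4.605e+01]), 'lip': array([-14.96,  -0.04,  -2.83]), 'pitch': np.float64(-24.01), 'roll': np.float64(-0.13), 'yaw': np.float64(-0.15), 'f': array([-0.9,  0.1, -2.1]), 'tq': array([-0.04,  0.58,  0.  ]), 't': 6.825, 'g': 0.517}
clock: 7.2
position: [0.5668, 0.2157, 0.0644]
ee_rot: [0.02, 0.544, -0.031, 0.838]
ft_force: [-0.0, -0.3, -1.8]
grip_width: 0.511
{'N': array([-1.990e+01,  3.000e-02,  4.608e+01]), 'lip': array([-12.9 ,  -0.03,  -2.8 ]), 'pitch': np.float64(-24.02), 'roll': np.float64(-0.12), 'yaw': np.float64(-0.15), 'f': array([ 0. , -0.3, -1.8]), 'tq': array([-0.01,  0.55,  0.01]), 't': 7.2, 'g': 0.511}
```

```bash
python3 -m inch '[[[0,0,0],[0.4,0,0.9],1],[[0,0,0],[0.8,0,1.8],1],[[0,0,0],[0.8,0,1.8],1]]' 80; python3 - <<'E'
from h import *
from workcell import readout,camera
print(where(readout.get_obs()))
E
```

```text
clock: 7.58
position: [0.5676, 0.2158, 0.0638]
ee_rot: [0.02, 0.545, -0.031, 0.838]
ft_force: [-6.7, -0.5, 2.2]
grip_width: 0.515
{'N': array([-19.03,   0.2 ,  45.57]), 'lip': array([-12.11,   0.11,  -3.33]), 'pitch': np.float64(-23.92), 'roll': np.float64(-0.15), 'yaw': np.float64(-0.11), 'f': array([-6.7, -1. ,  2.2]), 'tq': array([-0.13,  1.92, -0.03]), 't': 7.575, 'g': 0.515}
```

```bash
cat >> h.py <<'E'
def piv(th,ex=-17.9,ez=-.3,px=-18.1,pz=-42.3,ny=0):
    t=np.radians(th);c,s=np.cos(t),np.sin(t)
    return relT(ex-(px*c+pz*s),ny,ez-(-px*s+pz*c),th)
E
python3 - <<'E'
from h import *
for th in(-24,-20,-16,-12,-9,-6): print(th,row(piv(th)))
E
```

```text
-24 ([-0.1, -0.08, 0.14], [0.1, -0.2, 0.5])
-20 ([-0.11, 3.92, 0.13], [1.4, -0.2, 2.3])
-16 ([-0.11, 7.92, 0.13], [2.8, -0.1, 4.0])
-12 ([-0.12, 11.92, 0.12], [4.4, -0.1, 5.6])
-9 ([-0.12, 14.92, 0.12], [5.6, -0.1, 6.7])
-6 ([-0.12, 17.92, 0.12], [6.9, -0.1, 7.7])
```

```bash
python3 -m inch '[[[0,2,0],[0.7,0,1.2],1],[[0,4,0],[1.4,0,2.3],1],[[0,8,0],[2.8,0,4.0],1],[[0,10,0],[3.6,0,4.8],1],[[0,12,0],[4.4,0,5.6],1],[[0,12,0],[4.4,0,5.6],1]]' 80; python3 - <<'E'
from h import *
from workcell import readout,camera
print(where(readout.get_obs()))
for th in(-12,-9,-6,-3,0): print(th,row(piv(th)))
c=camera("wrist");cv2.imwrite("pics/w6.png",c["pixels"][:,:,::-1])
c=camera("scene");cv2.imwrite("pics/s6.png",cv2.resize(c["pixels"][120:250,280:460,::-1],None,fx=4,fy=4,interpolation=3))
E
```

```text
clock: 8.32
position: [0.5747, 0.215, 0.0619]
ee_rot: [0.023, 0.63, -0.03, 0.776]
ft_force: [-0.8, -0.8, -1.2]
grip_width: 0.519
{'N': array([-8.680e+00, -2.000e-02,  4.464e+01]), 'lip': array([-12.11,  -0.08,  -4.62]), 'pitch': np.float64(-11.89), 'roll': np.float64(-0.13), 'yaw': np.float64(-0.16), 'f': array([-0.7, -0.9, -1.2]), 'tq': array([-0.23,  0.39, -0.04]), 't': 8.325, 'g': 0.519}
-12 ([-0.16, -0.11, 0.13], [-0.3, 0.1, -0.2])
-9 ([-0.16, 2.89, 0.12], [0.7, 0.1, 1.1])
-6 ([-0.17, 5.89, 0.12], [1.8, 0.1, 2.4])
-3 ([-0.17, 8.89, 0.11], [2.9, 0.1, 3.7])
0 ([-0.17, 11.89, 0.11], [4.1, 0.1, 4.8])
```

View pics/s6.png

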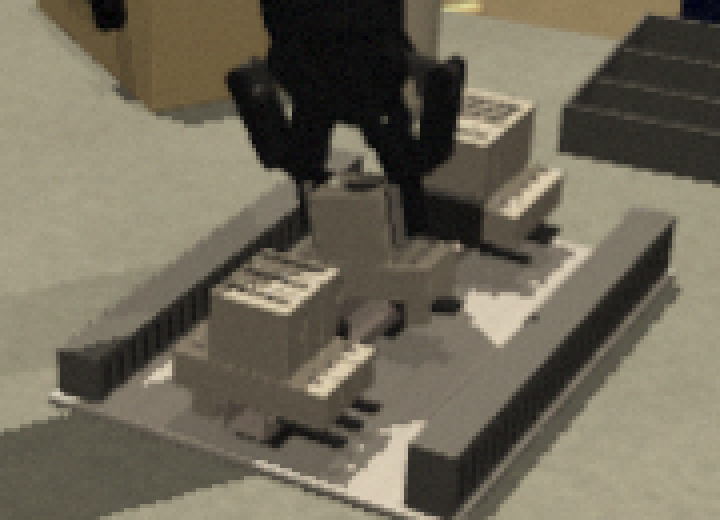

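View pics/w6.png

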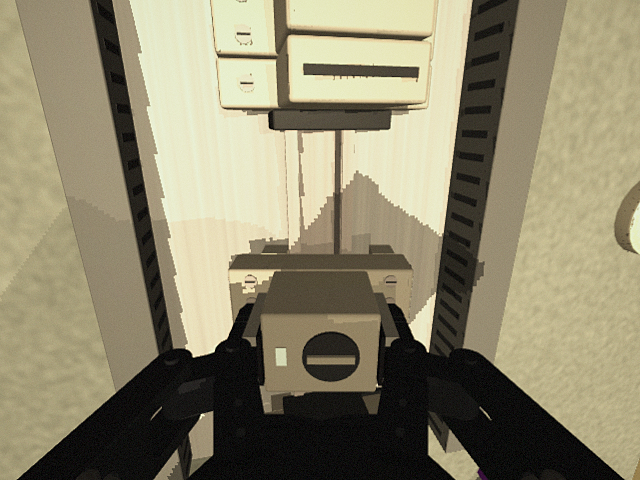

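```bash
python3 -m inch '[[[0,1.5,0],[0.4,0,0.5],1],[[0,3,0],[0.7,0,1.1],1],[[0,4.5,0],[1.3,0,1.8],1],[[0,5.9,0],[1.8,0,2.4],1],[[0,5.9,0],[1.8,0,2.4],1]]' 80; python3 - <<'E'
from h import *
from workcell import readout,camera
print(where(readout.get_obs()))
for th in(-6,-3,0,2): print(th,row(piv(th)))
E
```

```text
clock: 9.05
position: [0.5782, 0.2152, 0.062]
ee_rot: [0.025, 0.668, -0.028, 0.743]
ft_force: [-3.8, -2.6, 14.6]
grip_width: 0.512
{'N': array([-3.66,  0.39, 44.99]), 'lip': array([-12.07,   0.35,  -3.66]), 'pitch': np.float64(-6.05), 'roll': np.float64(-0.09), 'yaw': np.float64(-0.17), 'f': array([-3.6, -2.9, 14.6]), 'tq': array([-0.69,  0.44, -0.14]), 't': 9.05, 'g': 0.512}
-6 ([-0.17, 0.05, 0.09], [1.3, -0.4, -0.8])
-3 ([-0.17, 3.05, 0.09], [2.2, -0.4, 0.5])
0 ([-0.17, 6.05, 0.08], [3.3, -0.4, 1.8])
2 ([-0.18, 8.05, 0.08], [4.0, -0.3, 2.7])
```

```bash
python3 -m inch '[[[0,1.5,0],[1.5,0,0],[1][0]]]' 80 2>/dev/null | head -1; python3 -m inch '[[[0,1.5,0],[1.5,-0.3,0],1],[[0,3,0],[3,-0.3,0.3],1],[[0,4.5,0],[4,-0.3,0.8],1],[[0,6,0],[5,-0.3,1.2],1],[[0,6,0],[5,-0.3,1.2],1]]' 80; python3 - <<'E'
from h import *
from workcell import readout,camera
print(where(readout.get_obs()))
for th in(-3,0,2): print(th,row(piv(th)))
E
```

```text
clock: 9.68
position: [0.581, 0.2152, 0.0588]
ee_rot: [0.027, 0.706, -0.027, 0.707]
ft_force: [-1.4, -2.4, 15.5]
grip_width: 0.515
{'N': array([ 0.87,  0.59, 41.89]), 'lip': array([-12.56,   0.63,  -5.63]), 'pitch': np.float64(-0.07), 'roll': np.float64(-0.01), 'yaw': np.float64(-0.22), 'f': array([-1.2, -2.5, 15.5]), 'tq': array([-0.57,  0.68,  0.09]), 't': 9.675, 'g': 0.515}
-3 ([-0.22, -2.93, 0.01], [-1.0, -0.6, -2.1])
0 ([-0.22, 0.07, 0.01], [-0.1, -0.6, -0.7])
2 ([-0.22, 2.07, 0.0], [0.5, -0.6, 0.2])
```

```bash
python3 -m inch '[[[0,1,0],[2,0,0],1],[[0,2,0],[5,0,0],1],[[0,2,0],[6,0,0],1]]' 80; python3 - <<'E'
from h import *
from workcell import readout,camera
print(where(readout.get_obs()))
E
```

```text
clock: 10.05
position: [0.582, 0.2154, 0.0589]
ee_rot: [0.027, 0.718, -0.027, 0.695]
ft_force: [-23.6, -15.7, 66.9]
grip_width: 0.515
{'N': array([ 2.38,  0.85, 41.99]), 'lip': array([-12.65,   0.84,  -5.05]), 'pitch': np.float64(1.86), 'roll': np.float64(-0.09), 'yaw': np.float64(-0.27), 'f': array([-22.4, -17.4,  66.9]), 'tq': array([-3.98,  5.17,  0.04]), 't': 10.05, 'g': 0.515}
```

```bash
python3 -m inch '[[[0,-1,0],[0,0,-1],1],[[0,-2,0],[-0.5,0,-1.5],1],[[0,-2,0],[-2,0,-1.5],1],[[0,-2,0],[-2,0,-1.5],1]]' 80; python3 - <<'E'
from h import *
from workcell import readout,camera
print(where(readout.get_obs()))
E
```

```text
clock: 10.55
position: [0.5798, 0.2154, 0.0599]
ee_rot: [0.026, 0.707, -0.028, 0.707]
ft_force: [-0.9, 0.5, -5.1]
grip_width: 0.516
{'N': array([-0.36,  0.72, 43.  ]), 'lip': array([-13.85,   0.68,  -4.5 ]), 'pitch': np.float64(-0.01), 'roll': np.float64(-0.12), 'yaw': np.float64(-0.25), 'f': array([-0.9,  0.5, -5.1]), 'tq': array([0.21, 0.35, 0.03]), 't': 10.55, 'g': 0.516}
```

```bash
python3 -m inch '[[[0,0,0],[0.7,0,0],1],[[0,0,0],[0.7,0,0],0.5],[[0,0,0],[0.7,0,0],0],[[0,0,0],[0.7,0,0],0],[[0,0,0],[0.7,0,0],0],[[0,0,0],[0.7,0,0],0]]' 80;python3 -m inch '[[[0,0,0],[-30,0,0],0],[[0,0,0],[-80,0,0],0],[[0,0,0],[-140,0,0],0],[[0,0,0],[-160,0,0],0],[[0,0,0],[-160,0,0],0]]'; python3 - <<'E'
from h import *
from workcell import readout,camera
o=readout.get_obs();print(where(o))
Rr=R.from_euler('z',YAW,degrees=True).as_matrix()
for n in("wrist","top","scene"):
    c=camera(n);cv2.imwrite(f"pics/{n}9.png",c["pixels"][:,:,::-1])
    if n=="scene":cv2.imwrite("pics/s9.png",cv2.resize(c["pixels"][120:250,280:460,::-1],None,fx=4,fy=4,interpolation=3))
    P=cloud(c,tool(o)@c["T_tool_cam"] if n=="wrist" else None).reshape(-1,3);P=P[~np.isnan(P[:,0])]
    Q=(P-O)@Rr*1000
    s=Q[(abs(Q[:,0])<40)&(abs(Q[:,1])<40)&(abs(Q[:,2]-62)<6)]
    if len(s)<50: print(n,len(s));continue
    A=np.c_[s[:,:2],np.ones(len(s))];k=np.linalg.lstsq(A,s[:,2],rcond=None)[0]
    print(n,len(s),rect(s/1000),np.median(s[:,2]),np.degrees(k[:2]))
E
```

```text
clock: 11.3
position: [0.5798, 0.2155, 0.0593]
ee_rot: [0.026, 0.707, -0.028, 0.707]
ft_force: [1.0, 0.6, -0.0]
grip_width: 1.001
clock: 11.92
position: [0.5803, 0.216, 0.2205]
ee_rot: [0.026, 0.706, -0.027, 0.707]
ft_force: [0.1, -0.0, -0.4]
grip_width: 1.001
{'N': array([1.1000e-01, 1.3700e+00, 2.0355e+02]), 'lip': array([-13.27,   1.36, 156.02]), 'pitch': np.float64(-0.15), 'roll': np.float64(-0.08), 'yaw': np.float64(-0.26), 'f': array([ 0.1, -0. , -0.4]), 'tq': array([ 0.01, -0.01, -0.03]), 't': 11.925, 'g': 1.001}
wrist 2221 ((-0.40467262268066406, 1.6058273315429688), (44.72397232055664, 35.39962387084961), 0.33165594935417175) 63.42887664161731 [ 0.422912   -1.94536576]
top 518 ((-1.5130023956298828, 0.8090076446533203), (45.6116828918457, 37.40581130981445), 0.40490826964378357) 62.00448577242704 [0.38845457 1.09170703]
scene 217 ((-0.23072052001953125, 1.6421470642089844), (41.331756591796875, 45.693172454833984), 89.98052978515625) 62.88246436410369 [-0.96685407  4.74263211]
```

View pics/s9.png

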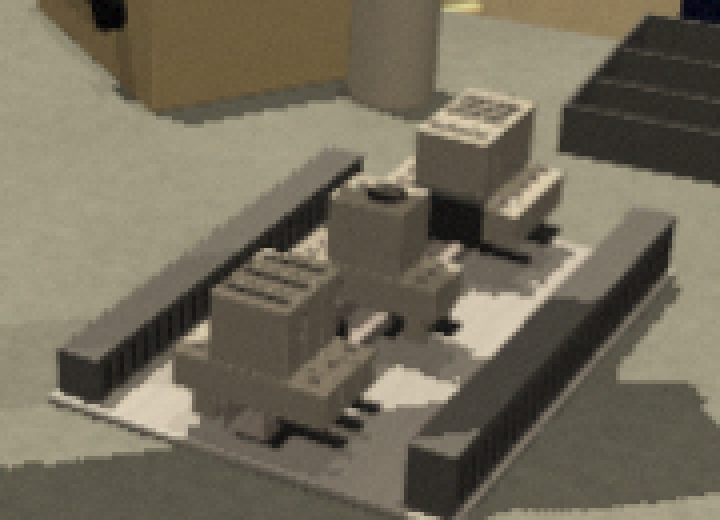

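View pics/wrist9.png

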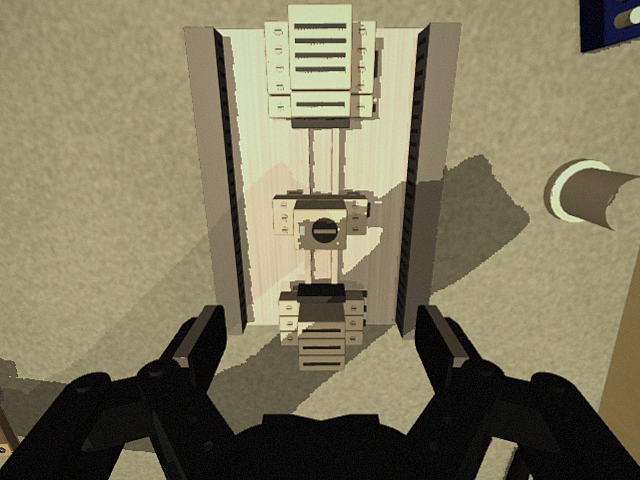

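```bash
python3 -c "
from workcell import manip
print(manip.hand_in())"
```

```text
the job is handed in; nothing more can be done
None
```

The relay with the round dial is mounted in the free stretch of the rail, and I handed the job in at about 12 s of the 38 s allowed. I gripped it by the nose and slid its lip under the rail edge nearest the robot at 24° tilt until it touched. I then tilted it flat and pressed it home with a peak of about 67 N on the downward axis.

**Last checks:**
- **Height:** the top of the nose was 62 to 63 mm above the rail in all three cameras, so the nose centre is about 42 to 43 mm above it.
- **Position:** within about 1.5 mm of the middle across the rail and 2 mm along it.
- **Squareness:** within about 0.5° in the wrist and top cameras.
- **Tilt:** the slope across the rail was 0.4° in the wrist and top cameras and −1° in the scene camera. The slope along the rail disagreed: −1.9° (wrist), +1.1° (top) and +4.7° (scene). The scene value would be outside the 4° limit. I took it as noise from few points, because the tool was level within 0.2° when I let go.
- **Clip:** before release, a pull of about 5 N raised the tool by about 1 mm. The cameras still showed the relay at its seated height afterwards. I did not see the clip itself under the rail edge.
- **Robot:** the gripper is open and clear, about 160 mm above the relay.
- **Other modules:** I never went near the other two loose modules or the purple look-alike. I did not measure their positions again at the end.

One move call with a typing mistake in its row went through before I corrected it. The clock shows it was refused without moving the arm.

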